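# Unlock the leak-test plunger and hold it drawn back

### The job

The coupling in the leak-test fixture has passed: slide the steel keeper plate straight up out of its slots by its top edge and lay it flat in the shallow steel tray, lowering it in rather than dropping it. Then take the plunger by its barrel handle and draw it straight back about 35 mm, without cocking or forcing it in its guide bush and without bringing the rubber stopper back against the bush, and finish still holding it there so that the coupling can be lifted out. Leave the coupling and the other loose things where they are.

Things in the scene. Friction and masses are not known exactly. Their poses are not given: they have to be found in the camera images.
- fixture: Bolted-down leak-test fixture on a dark base plate 235 x 100 x 12 mm (x -85 to +150 mm). Origin on the table below the bore axis; x runs along the bore from the handle end (-x) to the gauge end (+x), z up. Bore axis at y = 0, 55 mm above the table. Beyond the bush a loose brass coupling lies in a V block, mouth at x = +65 mm; the end block's gauge (x 118 to 174 mm) reaches 162 mm up.
- bush (a point): Centre of the guide bush's rear face (handle side), on the bore axis, at x = -48 mm in the fixture frame. The bush is an aluminium block 45 mm long (x -48 to -3 mm), 60 mm wide, its top 80 mm above the table, with a 19.2 mm through bore; axes as the fixture's.
- slot (a point): Centre of the keeper slots at the top of the two steel posts, 80 mm above the table, at x = -63 mm, y = 0 in the fixture frame; axes as the fixture's. The posts span x -76 to -50 mm and stand 48 mm apart; their facing slots are 10 mm wide (along x), 67 mm from slot floor to slot floor (along y), and open at the top.
- keeper: Keeper: steel plate 8 mm thick (its x), 64 mm wide (y), 102 mm high (z), about 0.33 kg, with a notch 22 mm wide, 54 mm high, open below, straddling the rod. Origin: middle of its lower edge. It starts upright in the slots, lower edge 12 mm, top edge 114 mm above the table, blocking the plunger's collar. It must rise 70 mm to leave the slots; its upper 34 mm stand above posts and bush.
- keeper_edge (a point): Middle of the keeper plate's top edge, 102 mm from its origin along the plate's z; axes as the plate's.
- plunger: Plunger, 220 mm long, about 0.45 kg, level and loose in the bush: ribbed aluminium barrel handle 30 mm thick, 56 mm long, 18 mm steel rod with a 34 mm collar, rubber stopper. Origin: centre of the handle, on the axis, 55 mm above the bare table; x points along the rod to the stopper. Home is x = -112 mm in the fixture frame, collar on the bush; it is drawn along the fixture's -x.
- stopper (a point): Centre of the front face of the plunger's black rubber stopper (28 mm thick and long), 192 mm from the plunger's origin along its x. At home it is 15 mm inside the coupling's mouth, at x = +80 mm in the fixture frame; the back of the stopper would meet the bush when the plunger is drawn 55 mm.
- coupling: Brass compression coupling under test, hexagonal nuts at both ends, 75 mm long, 48 mm across corners, lying loose in the V block with its mouth towards the bush. Origin on its axis at the mouth; its x axis points away from the bush. To be left there.
- tray: Shallow empty steel tray with a black rubber liner, fixed to the table, 220 mm (its x) x 200 mm (its y) outside, walls 3 mm thick and 28 mm high, floor 3 mm above the table. Origin at the centre of its underside. It stands left or right of the fixture; on the other side is a grey bin 200 x 170 x 70 mm heaped with couplings to 85 mm.
- spare_stopper: Bystander: black rubber stopper, tapered, 32 mm wide, 30 mm high, standing beside the fixture. Origin at the centre of its underside.
- sleeve: Bystander: brass compression sleeve, a ring 28 mm wide and 16 mm high, beside the fixture. Origin at the centre of its underside.
- bracket: Bystander: grey die-cast L bracket, 60 x 40 x 45 mm, on the robot's side of the fixture. Origin at the centre of its underside.
- valve_handle: Bystander: brass gate valve handwheel, 80 mm wide, 24 mm high, beyond the fixture. Origin at the centre of its underside.
- depth_gauge: Bystander: steel depth gauge, a 100 mm base bar crossed by a 160 mm scale, lying beyond the fixture. Origin at the centre of its underside.
- nut: Bystander: brass hexagonal nut, 38 mm wide, 20 mm high. Origin at the centre of its underside.
- next_coupling: Bystander: second brass coupling, standing on end, 48 mm wide, 75 mm high. Origin at the centre of its underside.
Not all that is in view belongs to the job. Of the things like the plunger, leave any that is pink; of the rest the smaller one is meant. There is more than one size of the keeper; the job needs the smaller.

How it is judged:
On the way, in this order (a step that is already met when the one before it is completed fails the run):
1. the keeper plate is lifted clear of its slots in the fingers, the plunger still home (height (world z) of keeper above 0.083 m and contact force between keeper and the fingers above 2 N and x of plunger in the frame of fixture above -0.117 m), for 0.1 s.
2. the keeper plate lies flat in the tray, released, the plunger still home (x of keeper in the frame of tray between -0.115 and 0.115 m and y of keeper in the frame of tray between -0.105 and 0.105 m and height (world z) of each of keeper, keeper_edge below 0.045 m and x of keeper_edge in the frame of tray between -0.115 and 0.115 m and y of keeper_edge in the frame of tray between -0.105 and 0.105 m and contact force between keeper and the fingers below 0.2 N and linear speed of keeper below 0.03 m/s and x of plunger in the frame of fixture above -0.117 m), for 0.2 s.
3. the plunger is held drawn back 27 to 43 mm, level in its bush (x of plunger in the frame of fixture between -0.155 and -0.139 m and y of plunger in the frame of fixture between -0.004 and 0.004 m and z of plunger in the frame of fixture between 0.051 and 0.059 m and angle between the x axis of plunger and the x axis of fixture, either way round below 0.03 rad and contact force between plunger and the fingers above 5 N and linear speed of plunger below 0.02 m/s), for 0.3 s.
At the end, for the whole second after the job is handed in: Keeper plate flat in the tray (both edges inside its outline, below 45 mm), at rest, untouched; plunger drawn back 27 to 43 mm, within 4 mm and 0.03 rad of the bore axis, at rest and held by the fingers with over 5 N; coupling within 10 mm of its place (all of step 3 and x of keeper in the frame of tray between -0.115 and 0.115 m and y of keeper in the frame of tray between -0.105 and 0.105 m and height (world z) of each of keeper, keeper_edge below 0.045 m and x of keeper_edge in the frame of tray between -0.115 and 0.115 m and y of keeper_edge in the frame of tray between -0.105 and 0.105 m and contact force between keeper and the fingers below 0.2 N and linear speed of keeper below 0.03 m/s and distance of coupling from where it was at the start of the episode below 0.01 m); the arm keeps its last pose, push and grip.
It fails at once if the keeper plate was let go more than about 70 mm above the table (height (world z) of keeper above 0.07 m and contact force between keeper and the fingers below 0.1 N).
It fails at once if the plunger was cocked or forced in its bush (over 60 N) (contact force between plunger and fixture above 60 N).
It fails at once if the stopper was brought back against the bush (drawn more than 53 mm) (x of plunger in the frame of fixture below -0.165 m).
It fails at once if the coupling was shifted more than 10 mm (distance of coupling from where it was at the start of the episode above 0.01 m).
It fails at once if another loose thing was moved more than 25 mm (distance of any of spare_stopper, sleeve, bracket, valve_handle, depth_gauge, nut, next_coupling from where it was at the start of the episode above 0.025 m).
It also fails if it takes over 54 s, if anything falls off the work surface, if the arm or the gripper's body presses on something with over 40 N, if the wrist force passes 120 N, or if a joint passes its speed limit or range.

### The arm

A 6-joint arm with a two-finger parallel gripper is mounted at the origin on the work surface. World frame = base frame: x ahead of the robot, y to its left, z up, the work surface at z = 0. Lengths are in m, angles in rad, forces in N, time in s.
With the tool pointing down it reaches from about 0.425 to 0.95 m from the base axis. Payload 3.5 kg.
Tool frame: the origin (TCP) lies on the centre line of the jaws, within the pads' length; the fingertips stand 11 mm ahead of it and the grasp point (between the pads) lies 8 mm behind it (manip.tips_ahead is the distance from the TCP to the fingertips, in m); z points along the fingers, y is the line along which they close (so a half turn about z gives the same grasp; the last joint's range is limited). The gripper opens to 85 mm and grips with 20 to 120 N. Pads are 22 mm wide; open, the fingers measure 114 mm over their backs; the gripper's body (76 mm by 85 mm) begins 54 mm behind the grasp point. The pads swing forward as they close: fully open they stand 13 mm farther back than shut.
Start: joints at [1.042, 0.286, 1.577, -0, 1.279, -0.15], TCP at [0.25, 0.627, 0.242] pointing down, gripper open.
Joint ranges: [-2.77, 2.77], [-0.9, 2.22], [0.21, 2.48], [-1.53, 4.67], [0.24, 2.81], [-2.84, 2.84]. Speed limits (rad/s): [2.79, 2.79, 3.14, 3.14, 3.14, 3.14].

### API

Orientations are given as a rotation vector (axis times angle).
In Python, from plant import manip, snapshot gives the robot as it stands.
- The arm moves only by the tool drive_tool, never from a script. Its argument "targets" is a list of rows, each a list of 6 numbers: the shift along the tool's x, y, z each as a share of 1 m, from -1 to 1, then the turn, a rotation vector about the tool's x, y, z each as a share of 180 degrees, from -1 to 1. A call has 1 to 20 rows; each row is the pose to reach, as a shift and turn from the pose commanded when the call began, along the tool's axes at that moment, turning the shorter way round; what a row does not reach only later rows make up. A row lasts 1/12 s, in which the tool goes at most 41.7 mm and 7.16 degrees, less where a joint would pass 70% of its speed; a pose out of reach is approached as far as the arm can. A call with a number of a shift or a turn outside -1 to 1 is refused whole. A call with a gripper value outside its range is refused whole. "fingers" is the closure, from 0 (fully open) to 1 (shut), set as the call begins (left out, the last holds). The fingers move at their own pace and stop on an object; "force" is the grip in N (left out, the last holds). Time passes only in rows, so rows that repeat a pose let the fingers close. It gives the time, the measured TCP pose, the force, the opening and the grip force at its end, in the units of the state.
- manip.get_obs(): the state, without advancing time (a new reading comes with each control period).
- snapshot(name): name is "scene" or "side" or "wrist"; returns a dict with "image" (420x560x3 uint8, red, green, blue), "intrinsics" (3x3 intrinsics, pixels), "dist" ([k1, k2, p1, p2, k3] as OpenCV has them; the pictures are not rectified), "xyz" and "attitude" of the camera in the world; the wrist camera has in their place "mount" (4x4, takes a point from camera to tool coordinates, whose origin is the TCP and whose axes are the flange's). Camera axes: x right, y down, z forward; pixel columns grow to the right and rows downward; lengths in m; the calibration is good to about 2 mm. A picture is of the moment at which its call begins: read the wrist's pose just before it. There is no depth.
- manip.close_job(): hands the job in; it is judged then, once.
The state is a dict: "time_s": time; "joints": joint angles; "qd": joint speeds; "tau": joint torques, N m; "ee_pos": TCP position; "ee_rot": TCP orientation; "wrist_force": force on the tool from outside, world axes, zero at the start; "ft_torque": the same for the moment, N m; "width": finger opening in m; "finger_force": force on a finger pad.
Only numpy, scipy, OpenCV 4.12 (cv2) and the standard library are available. Lean on these libraries where they do the work, as an engineer would, in place of code of your own. Each camera call takes 0.05 s, during which the arm holds its last target. There are 200 camera calls.

## Working session

There is one attempt and no reset: what is moved stays moved. The work goes in short steps, Python scripts to look and compute and a tool call to move; the robot and the scene stay as the last step left them, time stands still between calls to the robot, and variables do not carry over. Pictures are saved under pics/ and viewed, at most 10 in all, crops included, and the job is handed in when it is done.

Besides the shell and the picture viewer there is one more tool, called as name(argument=value, ...) on one line, values as JSON. drive_tool: Moves the arm, as the interface text tells. Shift numbers are shares of 1 m and turn numbers shares of 180 degrees, none past 1 either way. Its arguments: {"type":"object","properties":{"targets":{"type":"array","items":{"type":"array","items":{"type":"number","minimum":-1,"maximum":1}}},"fingers":{"type":"number"},"force":{"type":"number"}},"required":["targets"]}

```bash
ls; mkdir -p pics
cat > h.py <<'E'
import numpy as np, cv2, pickle
from scipy.spatial.transform import Rotation as R
from plant import manip, snapshot
def cam(name):
    o=manip.get_obs(); s=snapshot(name)
    if name=="wrist":
        T=np.eye(4);T[:3,:3]=R.from_rotvec(o["ee_rot"]).as_matrix();T[:3,3]=o["ee_pos"]
        C=T@np.array(s["mount"])
    else:
        a=np.array(s["attitude"],float);C=np.eye(4)
        C[:3,:3]=a if a.shape==(3,3) else R.from_rotvec(a).as_matrix() if a.size==3 else R.from_quat(a).as_matrix()
        C[:3,3]=s["xyz"]
    return dict(im=s["image"],K=np.array(s["intrinsics"]),d=np.array(s["dist"]),C=C)
def ray(c,uv):
    p=cv2.undistortPoints(np.array(uv,float).reshape(-1,1,2),c["K"],c["d"]).reshape(-1,2)
    return c["C"][:3,3],np.c_[p,np.ones(len(p))]@c["C"][:3,:3].T
def atz(c,uv,z):
    o,d=ray(c,uv); return o+d*((z-o[2])/d[:,2])[:,None]
def proj(c,P):
    T=np.linalg.inv(c["C"]); return cv2.projectPoints(np.array(P,float).reshape(-1,1,3),cv2.Rodrigues(T[:3,:3])[0],T[:3,3],c["K"],c["d"])[0].reshape(-1,2)
def save(c,f,box=None,k=1):
    im=c["im"][:,:,::-1]
    if box: im=im[box[1]:box[3],box[0]:box[2]]
    cv2.imwrite(f,cv2.resize(im,None,fx=k,fy=k,interpolation=cv2.INTER_CUBIC))
E
python3 - <<'E'
from h import *
s=snapshot("scene");print(np.shape(s["attitude"]),s["attitude"])
for n in("scene","side"):
    c=cam(n);pickle.dump(c,open(n+".pkl","wb"));print(c["C"].round(3).tolist(),c["K"].tolist());save(c,f"pics/{n}1.png",k=1.4)
E
```

```text
pics
(3,) [-2.08533117 -0.97870713  0.482087  ]
[[0.634, 0.483, -0.604, 1.284], [0.774, -0.41, 0.483, -0.686], [-0.015, -0.773, -0.634, 0.968], [0.0, 0.0, 0.0, 1.0]] [[543.3078419562789, 0.0, 281.9957571552458], [0.0, 543.3078419562789, 212.65672682514773], [0.0, 0.0, 1.0]]
[[-0.681, -0.547, 0.486, -0.261], [-0.732, 0.501, -0.463, 0.663], [0.01, -0.671, -0.741, 1.184], [0.0, 0.0, 0.0, 1.0]] [[468.70229172216006, 0.0, 286.1711596760501], [0.0, 468.70229172216006, 213.11277863760088], [0.0, 0.0, 1.0]]
```

```bash
python3 -c "
import cv2,numpy as np
"
```

```text
(no output)
```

View pics/scene1.png

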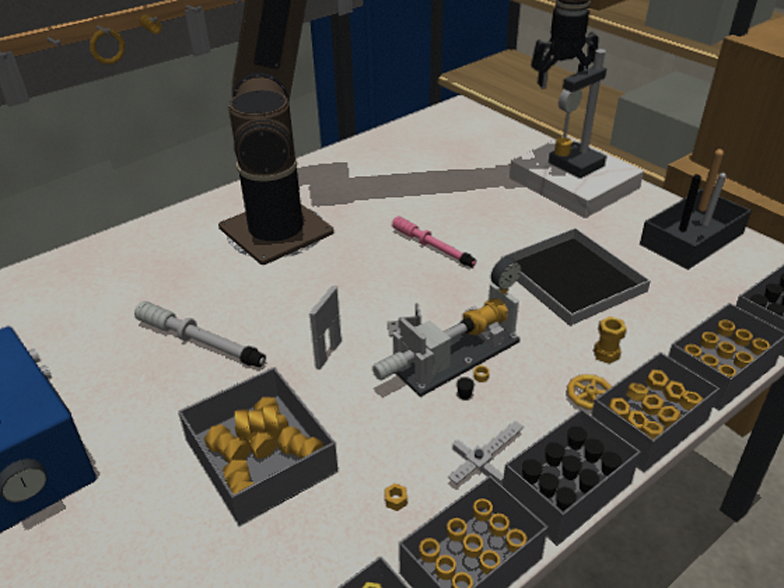

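View pics/side1.png

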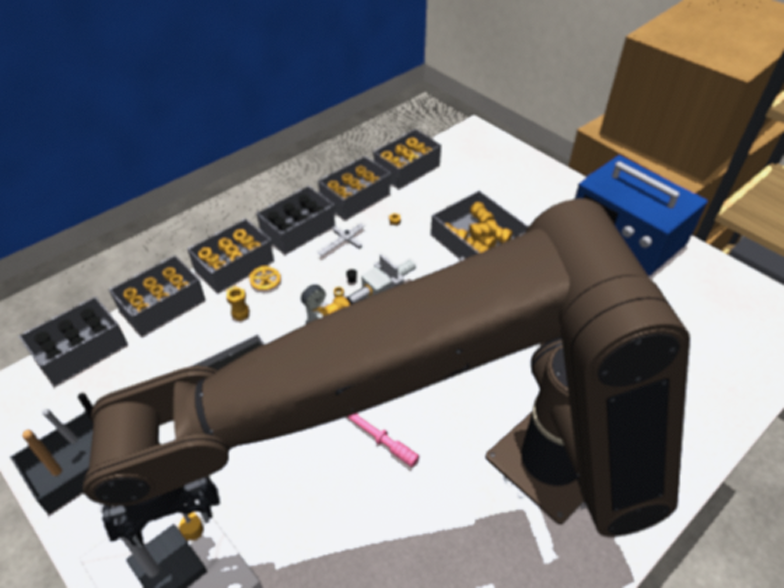

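The scene shows the following (784x588 pixels):
- **Plungers:** pink at (435,242), a large grey loose one at (200,335), and a smaller one in the fixture at (395,363).
- **Keepers:** a large plate standing alone at (325,325), and a smaller one in the fixture at about (417,315).
- **Tray:** at (580,275).

By the description I choose the plunger and keeper in the fixture. I'll check that with a close crop.

Run:
```python
from h import *
c=pickle.load(open("scene.pkl","rb"));save(c,"pics/crop1.png",(252,178,392,288),5.4)
v=lambda *p:np.array(p)/1.4
print(atz(c,v((574,231),(649,283),(573,321),(497,262)),.028).round(3).tolist())
```

```text
[[0.462, 0.47, 0.028], [0.675, 0.441, 0.028], [0.655, 0.24, 0.028], [0.433, 0.265, 0.028]]
```

View pics/crop1.png

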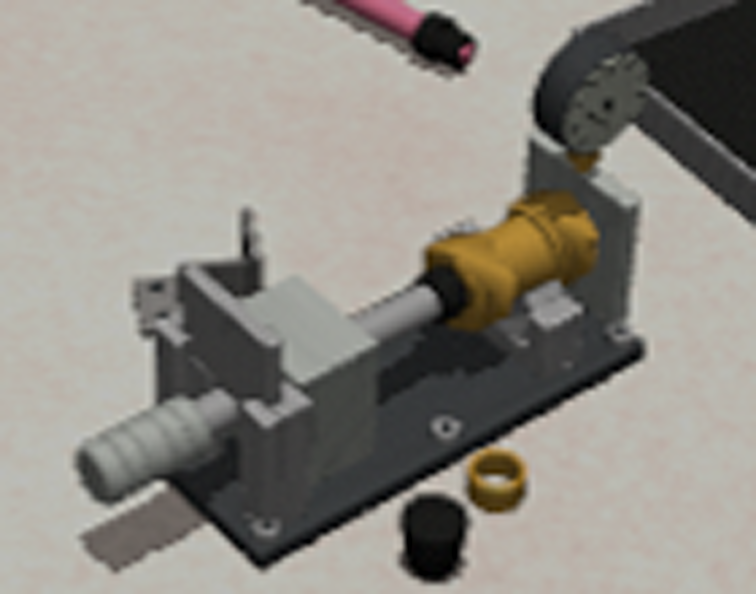

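The crop shows the keeper in the fixture, with its top edge from (180,265) to (282,345). The handle end is at (100,475), and the base corners are at (263,560) and (643,345). The bracket is behind it at (200,270).

```bash
cat > fit.py <<'E'
from h import *
from scipy.optimize import least_squares
def fit(c,obj,uv,x0=(.55,.1,1.5)):
    def W(x):
        M=R.from_euler("z",x[2]).as_matrix(); return np.array(obj)@M.T+[x[0],x[1],0]
    r=least_squares(lambda x:(proj(c,W(x))-uv).ravel(),x0,loss="soft_l1")
    return r.x,(proj(c,W(r.x))-uv)
E
python3 - <<'E'
from fit import *
c=pickle.load(open("scene.pkl","rb"))
f=lambda *p:np.array(p)/5.4+np.array([252,178])
uv=f((263,560),(643,345),(282,348),(180,267),(375,345))
obj=[(-.085,-.05,.012),(.15,-.05,.012),(-.067,-.032,.114),(-.067,.032,.114),(-.003,-.03,.08)]
for y0 in(0.,.8,1.6,-1.6,3.1):
  x,e=fit(c,obj,uv,(.6,.1,y0));print(x.round(4),np.abs(e).max().round(1))
print(e.round(1).tolist())
print(atz(c,f((263,560),(643,345)),.012).round(3).tolist(),atz(c,f((180,265),(282,345)),.114).round(3).tolist())
E
```

```text
[ 5.5560e-01 -9.0000e-04  1.5263e+00] 2.2
[ 5.5560e-01 -9.0000e-04  1.5263e+00] 2.2
[ 5.5560e-01 -9.0000e-04  1.5263e+00] 2.2
[ 5.5560e-01 -9.0000e-04  1.5263e+00] 2.2
[ 5.5560e-01 -9.0000e-04  1.5263e+00] 2.2
[[-0.2, -0.4], [0.5, -0.9], [-2.2, 0.3], [0.1, 1.0], [0.8, -0.1]]
[[0.603, -0.089, 0.012], [0.614, 0.143, 0.012]] [[0.516, -0.063, 0.114], [0.585, -0.063, 0.114]]
```

```bash
cat >> h.py <<'E'
def down(yaw_y):  # tool down, tool y axis along world heading yaw_y
    y=np.array([np.cos(yaw_y),np.sin(yaw_y),0]);z=np.array([0,0,-1.]);return np.c_[np.cross(y,z),y,z]
def row(p,M,verbose=True):
    o=manip.get_obs();C=R.from_rotvec(o["ee_rot"]).as_matrix()
    t=C.T@(np.array(p)-o["ee_pos"]);r=R.from_matrix(C.T@M).as_rotvec()/np.pi
    print("row",t.round(4).tolist(),r.round(4).tolist(),"tcp",np.round(o["ee_pos"],4).tolist(),"t",round(o["time_s"],2),"q",np.round(o["joints"],2).tolist())
E
python3 - <<'E'
from h import *
s=snapshot("wrist");print(np.array(s["mount"]).round(3).tolist(),np.array(s["intrinsics"]).round(0).tolist())
print(R.from_rotvec(manip.get_obs()["ee_rot"]).as_matrix().round(3).tolist())
for a in(1.526,1.526-np.pi): row((.553,-.064,.25),down(a))
c=pickle.load(open("scene.pkl","rb"))
f=lambda *p:np.array(p)/5.4+np.array([252,178])
print(atz(c,f((140,330),(260,290)),.0).round(3).tolist(),atz(c,f((135,280),(250,210)),.045).round(3).tolist())
E
```

```text
[[-0.0, -0.956, -0.294, 0.075], [1.0, -0.001, 0.0, 0.0], [-0.001, -0.294, 0.956, -0.131], [0.0, 0.0, 0.0, 1.0]] [[376.0, 0.0, 282.0], [0.0, 376.0, 202.0], [0.0, 0.0, 1.0]]
[[-0.929, 0.37, -0.001], [0.37, 0.929, -0.001], [0.0, -0.001, -1.0]]
row [-0.5376, -0.5296, -0.0079] [-0.0005, -0.0002, -0.1063] tcp [0.2494, 0.6268, 0.2414] t 0.2 q [1.04, 0.29, 1.58, 0.0, 1.28, -0.15]
row [-0.5376, -0.5296, -0.0079] [-0.0002, 0.0006, 0.8937] tcp [0.2494, 0.6268, 0.2414] t 0.2 q [1.04, 0.29, 1.58, 0.0, 1.28, -0.15]
[[0.439, -0.026, 0.0], [0.455, 0.038, -0.0]] [[0.449, -0.037, 0.045], [0.445, 0.039, 0.045]]
```

drive_tool(targets=[[-0.538,-0.53,-0.01,0,0,-0.106],[-0.538,-0.53,-0.01,0,0,-0.106],[-0.538,-0.53,-0.01,0,0,-0.106],[-0.538,-0.53,-0.01,0,0,-0.106],[-0.538,-0.53,-0.01,0,0,-0.106],[-0.538,-0.53,-0.01,0,0,-0.106],[-0.538,-0.53,-0.01,0,0,-0.106],[-0.538,-0.53,-0.01,0,0,-0.106],[-0.538,-0.53,-0.01,0,0,-0.106],[-0.538,-0.53,-0.01,0,0,-0.106],[-0.538,-0.53,-0.01,0,0,-0.106],[-0.538,-0.53,-0.01,0,0,-0.106],[-0.538,-0.53,-0.01,0,0,-0.106],[-0.538,-0.53,-0.01,0,0,-0.106],[-0.538,-0.53,-0.01,0,0,-0.106],[-0.538,-0.53,-0.01,0,0,-0.106],[-0.538,-0.53,-0.01,0,0,-0.106],[-0.538,-0.53,-0.01,0,0,-0.106],[-0.538,-0.53,-0.01,0,0,-0.106],[-0.538,-0.53,-0.01,0,0,-0.106]], fingers=0, force=60)

```text
time_s: 1.87
ee_pos: [0.5539, -0.0665, 0.2519]
ee_rot: [-0.078, -3.14, -0.0]
wrist_force: [-0.1, 0.1, -0.3]
width: 0.0857
finger_force: 0.0
```

Run:
```python
from h import *
c=cam("wrist");pickle.dump(c,open("w1.pkl","wb"));save(c,"pics/w1.png",k=1.4)
O=np.array([.5556,-.001,0]);M=R.from_euler("z",1.526).as_matrix()
print((1.4*proj(c,np.array([(-.063,-.032,.114),(-.063,.032,.114),(-.14,0,.055),(-.085,-.05,.012),(-.085,.05,.012)])@M.T+O)).round(0).tolist())
row((.553,-.064,.25),down(1.526))
```

```text
[[399.0, 324.0], [399.0, 207.0], [277.0, 243.0], [369.0, 296.0], [366.0, 158.0]]
row [0.0003, 0.0008, 0.0018] [0.0003, -0.0004, -0.001] tcp [0.5533, -0.0648, 0.2518] t 1.92 q [-0.3, 0.02, 1.86, 0.0, 1.26, -1.82]
```

View pics/w1.png

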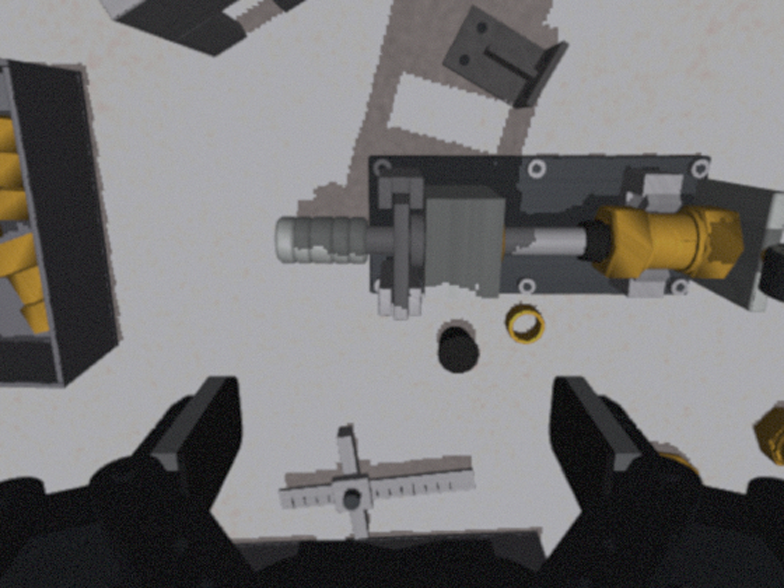

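The wrist view shows the plate's top edge at column 401, rows 200–320, against 399 and 207–324 predicted. The base corner at (370,157) agrees with the prediction. The handle is at (320,240). The fit is good, so I'll descend onto the keeper.

drive_tool(targets=[[0.001,0.002,0.03,0,0,0],[0.001,0.002,0.06,0,0,0],[0.001,0.002,0.085,0,0,0],[0.001,0.002,0.11,0,0,0],[0.001,0.002,0.13,0,0,0],[0.001,0.002,0.143,0,0,0],[0.001,0.002,0.15,0,0,0],[0.001,0.002,0.152,0,0,0],[0.001,0.002,0.152,0,0,0],[0.001,0.002,0.152,0,0,0]])

```text
time_s: 2.75
ee_pos: [0.5535, -0.0621, 0.1018]
ee_rot: [0.071, 3.138, -0.001]
wrist_force: [-0.6, 0.1, -0.4]
width: 0.0855
finger_force: 0.0
```

drive_tool(targets=[[0,0,0,0,0,0],[0,0,0,0,0,0],[0,0,0,0,0,0],[0,0,0,0,0,0],[0,0,0,0,0,0],[0,0,0,0,0,0],[0,0,0,0,0,0],[0,0,0,0,0,0],[0,0,0,0,0,0],[0,0,0,0,0,0],[0,0,0,0,0,0],[0,0,0,0,0,0]], fingers=1, force=80)

```text
time_s: 3.75
ee_pos: [0.5527, -0.0626, 0.1006]
ee_rot: [0.072, 3.14, -0.001]
wrist_force: [-0.3, -3.2, 1.9]
width: 0.0066
finger_force: 79.4
```

drive_tool(targets=[[0,0,-0.005,0,0,0],[0,0,-0.012,0,0,0],[0,0,-0.02,0,0,0],[0,0,-0.028,0,0,0],[0,0,-0.036,0,0,0],[0,0,-0.044,0,0,0],[0,0,-0.052,0,0,0],[0,0,-0.06,0,0,0],[0,0,-0.068,0,0,0],[0,0,-0.076,0,0,0],[0,0,-0.085,0,0,0],[0,0,-0.095,0,0,0],[0,0,-0.11,0,0,0],[0,0,-0.125,0,0,0],[0,0,-0.14,0,0,0],[0,0,-0.155,0,0,0],[0,0,-0.168,0,0,0],[0,0,-0.176,0,0,0],[0,0,-0.18,0,0,0],[0,0,-0.18,0,0,0]])

```text
time_s: 5.42
ee_pos: [0.5529, -0.0621, 0.2816]
ee_rot: [0.072, 3.139, -0.0]
wrist_force: [0.5, 0.3, -3.4]
width: 0.0064
finger_force: 78.7
```

Run:
```python
from h import *
c=cam("scene");save(c,"pics/s2.png",k=1.4)
o=manip.get_obs();print(np.round(o["wrist_force"],1),o["width"])
# lay pose: tray centre, radial azimuth
ct=np.array([.556,.354]);az=np.arctan2(ct[1],ct[0]);print("az",az)
for s in(0,np.pi):
  for pos in [(*(ct),.28)]:
    row(pos,down(az+s))
```

```text
[-0.8  0.1 -3.8] 0.006274596682335445
az 0.5669619380219812
row [0.0155, 0.4158, 0.0005] [0.0001, -0.0, 0.305] tcp [0.5525, -0.062, 0.2804] t 5.47 q [-0.29, -0.0, 1.83, 0.0, 1.32, -1.82]
row [0.0155, 0.4158, 0.0005] [0.0, 0.0001, -0.695] tcp [0.5525, -0.062, 0.2804] t 5.47 q [-0.29, -0.0, 1.83, 0.0, 1.32, -1.82]
```

View pics/s2.png

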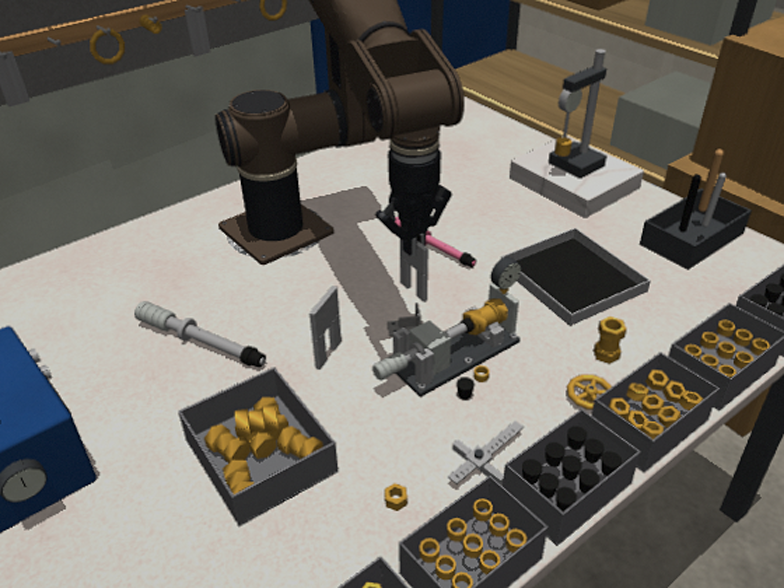

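Lifted cleanly: the keeper hangs at (415,265) and the plunger is still home. Next I'll check what stands around the tray before choosing the tilt direction.

Run:
```python
from h import *
c=pickle.load(open("scene.pkl","rb"))
for n,p in dict(coup=(608,358),bin1=(740,307),bin2=(672,350),bin3=(768,265),bin3b=(740,292),tools=(642,212),toolsb=(690,265),toolsc=(750,205),stand=(512,170),stand2=(640,185)).items():
  w=atz(c,np.array([p])/1.4,0.03)[0];print(n,w.round(3)[:2],"r",np.hypot(w[0],w[1]).round(3),"az",np.arctan2(w[1],w[0]).round(2))
```

```text
coup [0.76  0.209] r 0.788 az 0.27
bin1 [0.828 0.504] r 0.97 az 0.55
bin2 [0.819 0.31 ] r 0.875 az 0.36
bin3 [0.791 0.662] r 1.031 az 0.7
bin3b [0.804 0.544] r 0.971 az 0.6
tools [0.512 0.637] r 0.817 az 0.89
toolsb [0.693 0.548] r 0.883 az 0.67
toolsc [0.648 0.834] r 1.056 az 0.91
stand [0.195 0.556] r 0.589 az 1.23
stand2 [0.438 0.727] r 0.849 az 1.03
```

drive_tool(targets=[[0.01,0.03,0,0,0,0.02],[0.015,0.07,0,0,0,0.05],[0.016,0.11,0,0,0,0.085],[0.016,0.15,0,0,0,0.12],[0.016,0.19,0,0,0,0.155],[0.016,0.23,0,0,0,0.19],[0.016,0.27,0,0,0,0.225],[0.016,0.31,0,0,0,0.26],[0.016,0.345,0,0,0,0.285],[0.016,0.375,0,0,0,0.3],[0.016,0.4,0,0,0,0.305],[0.016,0.412,0,0,0,0.305],[0.016,0.416,0,0,0,0.305],[0.016,0.416,0,0,0,0.305]])

```text
time_s: 6.63
ee_pos: [0.5551, 0.3543, 0.2789]
ee_rot: [-1.509, -2.754, 0.004]
wrist_force: [-0.0, -0.9, -3.3]
width: 0.0064
finger_force: 78.9
```

drive_tool(targets=[[0,0,0.01,0.02,0,0],[0,0.003,0.025,0.05,0,0],[0,0.005,0.04,0.08,0,0],[0,0.007,0.055,0.11,0,0],[0,0.009,0.07,0.14,0,0],[0,0.011,0.085,0.17,0,0],[0,0.013,0.1,0.2,0,0],[0,0.014,0.11,0.23,0,0],[0,0.015,0.12,0.26,0,0],[0,0.016,0.125,0.29,0,0],[0,0.017,0.13,0.315,0,0],[0,0.017,0.13,0.333,0,0],[0,0.017,0.13,0.333,0,0],[0,0.017,0.13,0.333,0,0]])

```text
time_s: 7.8
ee_pos: [0.5707, 0.3618, 0.1487]
ee_rot: [-1.142, -2.078, 1.196]
wrist_force: [0.5, 0.1, -3.8]
width: 0.0066
finger_force: 79.2
```

Run:
```python
from h import *
o=manip.get_obs();M=R.from_rotvec(o["ee_rot"]).as_matrix();print(M.round(3).tolist())
ct=np.array([.556,.354,0]);u=np.array([np.cos(.567),np.sin(.567),0])
e=o["ee_pos"]+.0886*M[:,2];print("edge",e.round(4),"radial",(e-ct)@u)
t=ct+.017*u+[0,0,.056];row(t,M)
c=cam("scene");save(c,"pics/s3.png",(250,60,560,290),2.5)
```

```text
[[-0.536, 0.424, -0.73], [0.845, 0.269, -0.463], [0.0, -0.865, -0.502]]
edge [0.506  0.3208 0.1042] radial -0.05998372354966467
row [0.0013, 0.0804, 0.0462] [0.0, 0.0, 0.0] tcp [0.5707, 0.3618, 0.1487] t 7.8 q [0.45, 0.93, 1.03, -0.12, 2.22, -0.13]
```

View pics/s3.png

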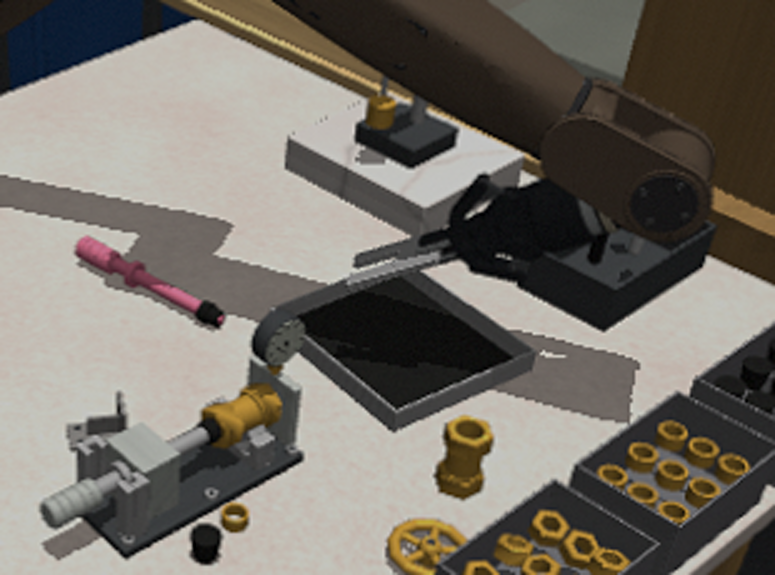

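The plate is tilted 60° above the tray, with its lower edge at about (350,265) in the crop and its path clear. Lowering it.

drive_tool(targets=[[0,0.008,0.0046,0,0,0],[0,0.018,0.0104,0,0,0],[0,0.028,0.0162,0,0,0],[0,0.038,0.0219,0,0,0],[0,0.048,0.0277,0,0,0],[0,0.058,0.0335,0,0,0],[0,0.067,0.0387,0,0,0],[0,0.073,0.0422,0,0,0],[0,0.078,0.045,0,0,0],[0,0.08,0.0462,0,0,0],[0,0.08,0.0462,0,0,0],[0,0.08,0.0462,0,0,0]])

```text
time_s: 8.85
ee_pos: [0.5703, 0.3634, 0.0584]
ee_rot: [-1.141, -2.078, 1.198]
wrist_force: [-0.2, 0.2, -3.3]
width: 0.0063
finger_force: 79.2
```

drive_tool(targets=[[0,0.001,0.0006,0,0,0],[0,0.002,0.0012,0,0,0],[0,0.003,0.0017,0,0,0],[0,0.003,0.0017,0,0,0],[0,0.003,0.0017,0,0,0]])

```text
time_s: 9.27
ee_pos: [0.57, 0.3633, 0.0545]
ee_rot: [-1.141, -2.078, 1.198]
wrist_force: [0.8, 1.3, -3.5]
width: 0.0066
finger_force: 79.2
```

drive_tool(targets=[[0,0.0015,0.0009,0,0,0],[0,0.003,0.0017,0,0,0],[0,0.003,0.0017,0,0,0],[0,0.003,0.0017,0,0,0],[0,0.003,0.0017,0,0,0]])

```text
time_s: 9.68
ee_pos: [0.57, 0.3633, 0.0509]
ee_rot: [-1.141, -2.078, 1.198]
wrist_force: [0.1, 0.2, -4.4]
width: 0.0066
finger_force: 79.2
```

drive_tool(targets=[[0,0.0015,0.0009,0,0,0],[0,0.003,0.0017,0,0,0],[0,0.003,0.0017,0,0,0],[0,0.003,0.0017,0,0,0],[0,0.003,0.0017,0,0,0]])

```text
time_s: 10.1
ee_pos: [0.5705, 0.3635, 0.0496]
ee_rot: [-1.141, -2.077, 1.199]
wrist_force: [2.2, 1.8, 5.0]
width: 0.0065
finger_force: 80.3
```

Contact with the tray floor. I'll open partway and then withdraw along the fingers.

drive_tool(targets=[[0,0,0,0,0,0],[0,0,0,0,0,0],[0,0,0,0,0,0],[0,0,0,0,0,0],[0,0,0,0,0,0]], fingers=0.68)

```text
time_s: 10.52
ee_pos: [0.5697, 0.3631, 0.0465]
ee_rot: [-1.14, -2.077, 1.199]
wrist_force: [-0.2, -0.2, -2.6]
width: 0.0276
finger_force: 0.8
```

drive_tool(targets=[[0,0,-0.004,0,0,0],[0,0,-0.01,0,0,0],[0,0,-0.017,0,0,0],[0,0,-0.025,0,0,0],[0,0,-0.035,0,0,0],[0,0,-0.045,0,0,0],[0,0,-0.055,0,0,0],[0,-0.01,-0.065,0,0,0],[0,-0.03,-0.07,0,0,0],[0,-0.06,-0.07,0,0,0],[0,-0.09,-0.07,0,0,0],[0,-0.12,-0.07,0,0,0],[0,-0.12,-0.07,0,0,0]])

```text
time_s: 11.6
ee_pos: [0.5711, 0.364, 0.1961]
ee_rot: [-1.146, -2.085, 1.192]
wrist_force: [-0.1, -0.3, 1.3]
width: 0.0274
finger_force: 0.0
```

Run:
```python
from h import *
c=cam("scene");save(c,"pics/s4.png",(250,60,560,290),2.5)
row((.5505,-.09,.25),down(3.097))
row((.5505,-.09,.25),down(3.097-np.pi))
```

```text
row [-0.372, -0.1811, 0.1967] [-0.1291, -0.4074, -0.7137] tcp [0.5714, 0.3641, 0.1935] t 11.65 q [0.45, 0.88, 1.02, -0.13, 2.27, -0.14]
row [-0.372, -0.1811, 0.1967] [-0.3195, 0.1012, 0.1764] tcp [0.5714, 0.3641, 0.1935] t 11.65 q [0.45, 0.88, 1.02, -0.13, 2.27, -0.14]
```

View pics/s4.png

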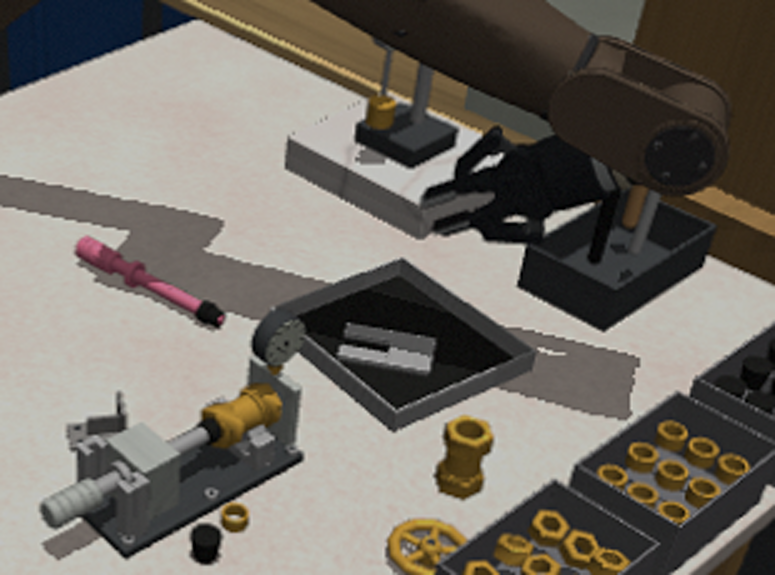

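The keeper lies flat in the tray at about (388,348) in the crop. Untilting and returning to the fixture.

drive_tool(targets=[[0,-0.01,-0.006,-0.03,0,0],[0,-0.02,-0.012,-0.065,0,0],[0,-0.03,-0.018,-0.1,0,0],[0,-0.04,-0.024,-0.135,0,0],[0,-0.05,-0.03,-0.17,0,0],[0,-0.06,-0.036,-0.205,0,0],[0,-0.07,-0.04,-0.24,0,0],[0,-0.07,-0.04,-0.275,0,0],[0,-0.07,-0.04,-0.305,0,0],[0,-0.07,-0.04,-0.325,0,0],[0,-0.07,-0.04,-0.333,0,0],[0,-0.07,-0.04,-0.333,0,0]], fingers=0)

```text
time_s: 12.65
ee_pos: [0.5695, 0.3631, 0.2677]
ee_rot: [1.512, 2.754, 0.0]
wrist_force: [0.3, 0.0, -0.5]
width: 0.0852
finger_force: 0.0
```

Run:
```python
from h import *
row((.5505,-.112,.25),down(3.097-np.pi))
```

```text
row [-0.3906, -0.2711, 0.0177] [0.0, -0.0, 0.1946] tcp [0.5695, 0.3631, 0.2677] t 12.65 q [0.42, 0.27, 1.55, 0.0, 1.32, -0.15]
```

drive_tool(targets=[[-0.391,-0.271,0.0,0,0,0.195],[-0.391,-0.271,0.0,0,0,0.195],[-0.391,-0.271,0.0,0,0,0.195],[-0.391,-0.271,0.0,0,0,0.195],[-0.391,-0.271,0.0,0,0,0.195],[-0.391,-0.271,0.0,0,0,0.195],[-0.391,-0.271,0.0,0,0,0.195],[-0.391,-0.271,0.0,0,0,0.195],[-0.391,-0.271,0.0,0,0,0.195],[-0.391,-0.271,0.0,0,0,0.195],[-0.391,-0.271,0.018,0,0,0.195],[-0.391,-0.271,0.018,0,0,0.195],[-0.391,-0.271,0.018,0,0,0.195],[-0.391,-0.271,0.018,0,0,0.195],[-0.391,-0.271,0.018,0,0,0.195]])

```text
time_s: 13.9
ee_pos: [0.5518, -0.1115, 0.2493]
ee_rot: [-2.271, -2.17, -0.0]
wrist_force: [0.3, 0.9, 0.5]
width: 0.0855
finger_force: 0.0
```

Run:
```python
from h import *
c=cam("wrist");pickle.dump(c,open("w2.pkl","wb"));save(c,"pics/w2.png",k=1.4)
O=np.array([.5556,-.001,0]);M=R.from_euler("z",1.526).as_matrix()
print((1.4*proj(c,np.array([(-.14,0,.055),(-.14,.015,.055),(-.14,-.015,.055),(-.085,-.05,.012),(-.085,.05,.012),(-.084,.015,.055),(-.084,-.015,.055)])@M.T+O)).round(0).tolist())
row((.5505,-.112,.25),down(3.097-np.pi))
```

```text
[[394.0, 291.0], [370.0, 291.0], [417.0, 291.0], [465.0, 196.0], [322.0, 197.0], [369.0, 204.0], [418.0, 204.0]]
row [-0.001, -0.0014, -0.0004] [0.0, -0.0001, -0.0] tcp [0.5519, -0.1111, 0.2496] t 13.95 q [-0.38, 0.03, 1.85, 0.0, 1.26, -0.33]
```

View pics/w2.png

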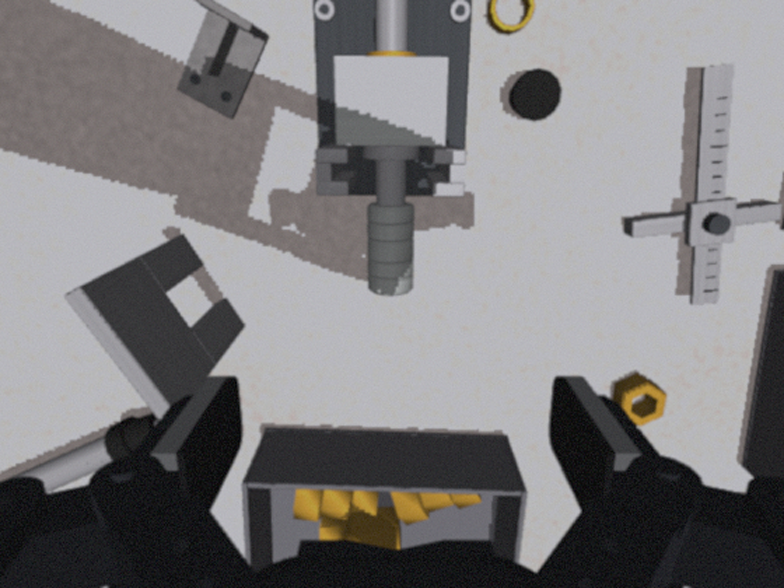

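The handle sits at column 390, rows 204–293, and the prediction was 394, so a 2–3 mm correction. The way down is clear. The spare large keeper at (150,330) and the nut at (640,398) are out of the fingers' path.

drive_tool(targets=[[-0.002,-0.003,0.03,0,0,0],[-0.002,-0.003,0.065,0,0,0],[-0.002,-0.003,0.1,0,0,0],[-0.002,-0.003,0.13,0,0,0],[-0.002,-0.003,0.155,0,0,0],[-0.002,-0.003,0.175,0,0,0],[-0.002,-0.003,0.19,0,0,0],[-0.002,-0.003,0.199,0,0,0],[-0.002,-0.003,0.202,0,0,0],[-0.002,-0.003,0.202,0,0,0],[-0.002,-0.003,0.202,0,0,0]])

```text
time_s: 14.87
ee_pos: [0.5494, -0.1137, 0.0483]
ee_rot: [2.269, 2.17, 0.001]
wrist_force: [-0.2, -1.1, 0.0]
width: 0.0853
finger_force: 0.0
```

drive_tool(targets=[[0,0,0,0,0,0],[0,0,0,0,0,0],[0,0,0,0,0,0],[0,0,0,0,0,0],[0,0,0,0,0,0],[0,0,0,0,0,0],[0,0,0,0,0,0],[0,0,0,0,0,0],[0,0,0,0,0,0],[0,0,0,0,0,0]], fingers=1, force=30)

```text
time_s: 15.7
ee_pos: [0.5485, -0.1141, 0.0473]
ee_rot: [2.271, 2.17, 0.0]
wrist_force: [-0.3, -0.6, 1.3]
width: 0.0289
finger_force: 31.7
```

Run:
```python
from h import *
o=manip.get_obs();print({k:np.round(o[k],4).tolist() for k in("time_s","ee_pos","wrist_force","ft_torque","width","finger_force")})
```

```text
{'time_s': 15.7, 'ee_pos': [0.5485, -0.1141, 0.0473], 'wrist_force': [-0.3086, -0.5829, 1.3229], 'ft_torque': [-0.0633, 0.0391, 0.0781], 'width': 0.0289, 'finger_force': 31.6679}
```

Gripped with hardly any side force. Drawing slowly, 15 mm first.

drive_tool(targets=[[-0.001,0,0,0,0,0],[-0.003,0,0,0,0,0],[-0.005,0,0,0,0,0],[-0.007,0,0,0,0,0],[-0.009,0,0,0,0,0],[-0.011,0,0,0,0,0],[-0.013,0,0,0,0,0],[-0.015,0,0,0,0,0],[-0.015,0,0,0,0,0]], force=40)

```text
time_s: 16.45
ee_pos: [0.5476, -0.1294, 0.047]
ee_rot: [2.272, 2.17, -0.001]
wrist_force: [0.7, 1.1, 0.2]
width: 0.0289
finger_force: 40.1
```

drive_tool(targets=[[-0.001,0,0,0,0,0],[-0.003,0,0,0,0,0],[-0.005,0,0,0,0,0],[-0.007,0,0,0,0,0],[-0.009,0,0,0,0,0],[-0.011,0,0,0,0,0],[-0.013,0,0,0,0,0],[-0.015,0,0,0,0,0],[-0.017,0,0,0,0,0],[-0.019,0,0,0,0,0],[-0.02,0,0,0,0,0],[-0.02,0,0,0,0,0],[-0.02,0,0,0,0,0],[-0.02,0,0,0,0,0],[-0.02,0,0,0,0,0],[-0.02,0,0,0,0,0],[-0.02,0,0,0,0,0]])

```text
time_s: 17.87
ee_pos: [0.5467, -0.1492, 0.0472]
ee_rot: [2.271, 2.17, -0.001]
wrist_force: [-0.2, -2.8, -0.4]
width: 0.0289
finger_force: 39.9
```

Run:
```python
from h import *
c=cam("scene");save(c,"pics/s5.png",(240,120,460,290),3.5)
o=manip.get_obs();print({k:np.round(o[k],4).tolist() for k in("time_s","ee_pos","wrist_force","ft_torque","width","finger_force")})
```

```text
{'time_s': 17.9167, 'ee_pos': [0.5468, -0.1492, 0.0472], 'wrist_force': [-1.3317, -1.785, 0.0603], 'ft_torque': [-0.1884, 0.1112, 0.0639], 'width': 0.0285, 'finger_force': 39.9167}
```

View pics/s5.png

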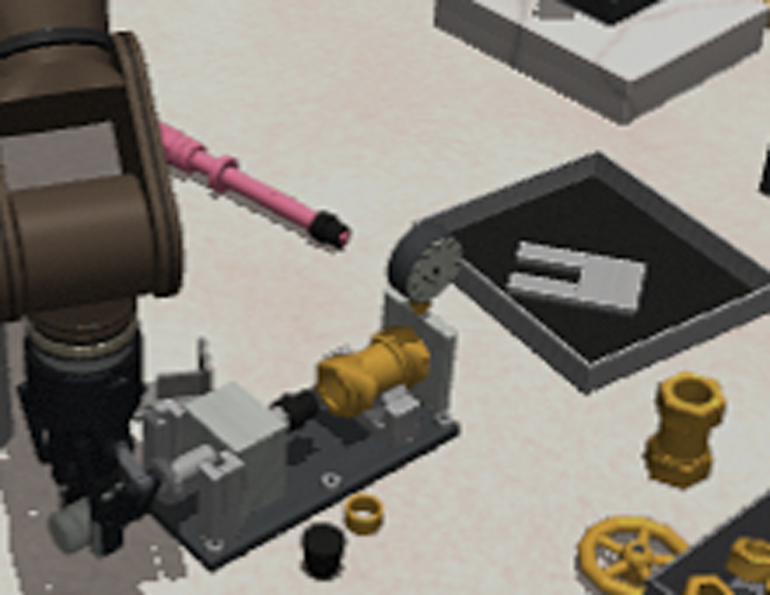

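The plunger is drawn 35 mm: the stopper at (293,407) is out of the coupling's mouth and clear of the bush, the coupling is in place, and the keeper is flat in the tray at (580,275). Handing in.

```bash
python3 -c "
from plant import manip
print(manip.close_job())"
```

```text
the job is handed in; nothing more can be done
None
```

The job is handed in at about 18 s, with no verdict returned: the keeper lies flat in the tray, and the plunger is drawn back about 35 mm and still held, with the coupling still in its V block.

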